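# Service a card cage: pull the cards, rub down the contact strip

### The job

Empty the card cage: draw every circuit card straight up out of its guides by its top edge and stand it upright and fully down in a free slot of the wire rack. Once the cage is empty, take the cleaning block and rub the sprung brass contact strip on the cage floor with its pad, in one slow double stroke along the middle, from the left-hand end (as the robot sees it) to the right-hand end and back again, gently but always pressing the strip down a little without driving it onto its stop; then stand the block upright near the middle of the rubber mat. Tip no card over and leave the other things on the bench alone.

Things in the scene. Friction and masses are not known exactly. Their poses are not given: they have to be found in the camera images.
- cage: Fixed grey card cage, 114 x 204 x 60 mm, open above. Origin: centre of underside; y along it (+y = left end), z up; left or right on the bench, yaw within 0.25 rad. Rib pairs on both long walls (inner clear width 76 mm, tops z = 60 mm) make four guides 8 mm wide for card edges at y = -67.5, -22.5, 22.5, 67.5 mm; cards rest at z = 24 mm. End plates (z = 30 mm) at y = +-96 mm.
- strip (a joint): Flat brass strip on the cage floor, 50 (x) x 180 mm (y), centred, top at z = 21 mm of the cage, 3 mm below the cards. Sinks evenly on springs; value = depth pressed, 0 to 0.008 m (rigid stop). About 1 N starts it, then 0.7 N per mm. During the stroke it must stay pressed 1 to 7.5 mm, under 20 N; 4 mm is good.
- rack: Fixed wire rack opposite the cage: grey base 110 x 204 x 6 mm with four pairs of wire hoops 46 mm high, 69 mm wide (x). Origin: centre of underside; y along it, z up; yaw within 0.25 rad. Each pair leaves a slot 8 mm wide at y = -67.5, -22.5, 22.5, 67.5 mm, all free at first. A card stands in it across the rack, on the base plate (z = 6 mm), centred on x = 0 within 20 mm.
- mat: Black rubber mat, fixed, 130 x 130 x 2 mm, near the middle of the bench. Origin: centre of its underside.
- block: Cleaning block, 0.25 kg, 86 mm high, standing on the mat: steel foot 42 (x) x 36 (y) x 18 mm with flat grey pad beneath; wooden grip above it, 20 (x) x 32 mm (y), z = 18 to 86 mm. Origin: centre of the pad's underside, z up. In the stroke it stays upright, within 15 mm of the strip's midline, and its centre goes from y = +60 to -60 mm of the cage and back.
- card0: Circuit card (one of up to four alike; absent ones read None), 0.07 kg: green board 90 wide (x) x 5 thick (y) x 77 mm high, with an aluminium stiffener along its top edge, 70 x 9 mm, from z = 73 to 85 mm, by which it is taken. Origin: middle of its lower edge, z up. It stands in one of the cage's guides at the start, its axes parallel to the cage's.
- card1: Circuit card (one of up to four alike; absent ones read None), 0.07 kg: green board 90 wide (x) x 5 thick (y) x 77 mm high, with an aluminium stiffener along its top edge, 70 x 9 mm, from z = 73 to 85 mm, by which it is taken. Origin: middle of its lower edge, z up. It stands in one of the cage's guides at the start, its axes parallel to the cage's.
- card2: Circuit card (one of up to four alike; absent ones read None), 0.07 kg: green board 90 wide (x) x 5 thick (y) x 77 mm high, with an aluminium stiffener along its top edge, 70 x 9 mm, from z = 73 to 85 mm, by which it is taken. Origin: middle of its lower edge, z up. It stands in one of the cage's guides at the start, its axes parallel to the cage's.
- card3: Circuit card (one of up to four alike; absent ones read None), 0.07 kg: green board 90 wide (x) x 5 thick (y) x 77 mm high, with an aluminium stiffener along its top edge, 70 x 9 mm, from z = 73 to 85 mm, by which it is taken. Origin: middle of its lower edge, z up. It stands in one of the cage's guides at the start, its axes parallel to the cage's.
- flux_bottle: Bystander: needle bottle with blue cap, 34 x 33 x 108 mm, standing; leave it alone.
- relay_1: Bystander: black relay module, 35 x 28 x 22 mm; leave it alone.
Things that resemble listed ones, but are neither listed nor needed, are in the scene too. What is shaped like the block but purple is not meant.

How it is judged:
By the outcome, as a careful person would: the job done as asked, in the order asked, and still so for the second after the job is handed in, with the robot touching nothing.
Of card0, card1, card2, card3 only 3 to 4 are there at a start; the rules pass over those that are not, and their reading is None.
At some moment in a run one of block may be knocked a few centimetres aside while the robot is not near it.
It also fails if it takes over 210 s, if anything falls off the work surface, if the arm or the gripper's body presses on something with over 40 N, if the wrist force passes 120 N, or if a joint passes its speed limit or range.

### The arm

A 6-joint arm with a two-finger parallel gripper is mounted at the origin on a cart in front of the work surface, level with it; the furniture and walls round the work are solid. World frame = base frame: x ahead of the robot, y to its left, z up, the work surface at z = 0. Lengths are in mm, angles in rad, forces in N, time in s.
With the tool pointing down it reaches from about 425 to 925 mm from the base axis. Payload 12.5 kg.
Tool frame: the origin (TCP) lies midway between the tips of the shut fingers; the grasp point (between the pads) lies grip_point_offset behind it (grip_point_offset is the distance from the TCP to the grasp point, in mm); z points along the fingers, x is the direction in which the jaws open and shut, and the axes are right-handed (so a half turn about z gives the same grasp; the last joint's range is limited). The gripper opens to 85 mm and grips with 20 to 120 N. Pads are 22 mm wide; open, the fingers measure 114 mm over their backs; the gripper's body (76 mm by 85 mm) begins 54 mm behind the grasp point. The pads swing forward as they close: fully open they stand 13 mm farther back than shut.
Start: joints at [1.06, 0.491, 1.559, -0, 1.092, -0.106], TCP at [246.132, 574.512, 231.327] pointing down, gripper open.
Joint ranges: [-3.1, 3.1], [-0.84, 2.19], [0.05, 2.79], [-1.13, 4.28], [0.06, 2.93], [-2.69, 2.69]. Speed limits (rad/s): [2.22, 2.22, 2.79, 3.14, 3.14, 3.14].

### API

Orientations are given as [roll, pitch, yaw] about the fixed x, y, z axes, in that order (R = Rz(yaw) Ry(pitch) Rx(roll)).
In Python, from station import * gives the robot as it stands. The module is installed in compiled form; this text tells all that it offers.
- The arm moves only by the shell command python3 -m jog 'ROWS'. ROWS is JSON, a list of rows, each an object with "jaw": the closure, from -1 (fully open) to 1 (shut); "delta_pos": the shift along the tool's x, y, z in units of 30 mm (1.0 is 30 mm), a list of three; "yaw": the turn about the tool's z in units of 8 degrees (1.0 is 8 degrees). In form: [{"jaw": jaw, "delta_pos": [tx, ty, tz], "yaw": yaw}, ...]. A call has 1 to 12 rows; each row is the pose to reach, as a shift and turn from the pose commanded when the call began, along the tool's axes at that moment; what a row does not reach only later rows make up. A row lasts 1/8 s, in which the tool goes at most 62.5 mm and 10.7 degrees, less where a joint would pass 70% of its speed; a pose out of reach is approached as far as the arm can. A call with a gripper value outside its range is refused whole. The fingers move at their own pace and stop on an object; the grip force is fixed at half the most. Time passes only in rows, so rows that repeat a pose let the fingers close. It gives the time, the measured TCP pose, the force and the opening at its end, in the units of the state.
- get_state(): the state, without advancing time (a new reading comes with each control period).
- get_image(name): name is "scene" or "top"; returns a dict with "img" (400x640x3 uint8, red, green, blue), "fx", "fy", "cx", "cy" (pixels), "rvec" (rotation vector, rad) and "tvec" (3), from world to camera coordinates, as OpenCV has them. Camera axes: x right, y down, z forward; pixel columns grow to the right and rows downward; lengths in mm; the calibration is good to about 2 mm. A picture is of the moment at which its call begins. There is no depth.
- hand_in(): hands the job in, once; it reports no verdict.
The state is a dict: "time_s": time; "joint_pos": joint angles; "qd": joint speeds; "joint_torque": joint torques, N m; "tcp_pos": TCP position; "tcp_rot": TCP orientation; "ft_force": force on the tool from outside, world axes, zero at the start; "ft_torque": the same for the moment, N m; "opening": opening from 0.0 (shut) to 1.0 (fully open).
Only numpy, scipy, OpenCV 4.12 (cv2) and the standard library are available. Lean on these libraries where they do the work, as an engineer would, in place of code of your own. Each camera call takes 0.05 s, during which the arm holds its last target. There are 200 camera calls.

## Working session

There is one attempt and no reset: what is moved stays moved. The work goes in short steps, Python scripts to look and compute and a shell command to move; the robot and the scene stay as the last step left them, time stands still between calls to the robot, and variables do not carry over. Pictures are saved under pics/ and viewed, about 12 in all and at most 16, crops included, and the job is handed in when it is done.

```bash
mkdir -p pics; python3 - <<'E'
from station import *
import cv2
for n in("scene","top"):
    d=get_image(n); cv2.imwrite(f"pics/{n}0.png",d["img"][:,:,::-1]); print(n,d["fx"],d["cx"],d["cy"],d["rvec"],d["tvec"])
s=get_state();print(s)
try: print(grip_point_offset)
except Exception as e: print(e)
E
```

```text
scene 400.7804818304753 322.60598063744624 199.29263036496005 [ 0.67706507 -2.75594692  0.94904481] [ 484.39843411  165.84163395 1002.36732397]
top 503.62943700284944 319.8769874544038 206.31979985432469 [ 2.18569405 -2.1434861   0.16475679] [  18.31290472  500.54621941 1348.8834234 ]
{'time_s': 0.1, 'joint_pos': array([ 1.06042835e+00,  4.91488866e-01,  1.55939339e+00,  9.57826025e-06,
        1.09169291e+00, -1.05612242e-01]), 'qd': array([ 0.00076454,  0.00029061, -0.00128238, -0.00160801,  0.00029475,
       -0.00074475]), 'joint_torque': array([ 2.32556384e-03, -6.19448090e+01, -2.62028074e+01, -1.53318324e-04,
        2.91345066e-03,  2.97918780e-05]), 'tcp_pos': array([246.00779979, 574.33134321, 230.79096327]), 'tcp_rot': array([-3.14148063e+00,  9.76144829e-04,  1.16603623e+00]), 'ft_force': array([-0.9312079 ,  0.7369292 ,  0.37633568]), 'ft_torque': array([ 0.0252076 , -0.02011411,  0.0062308 ]), 'opening': 1.003050173913454}
18.700000000000003
```

View pics/scene0.png

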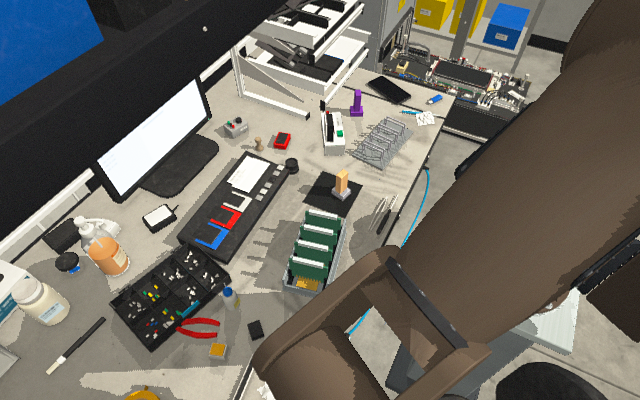

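View pics/top0.png

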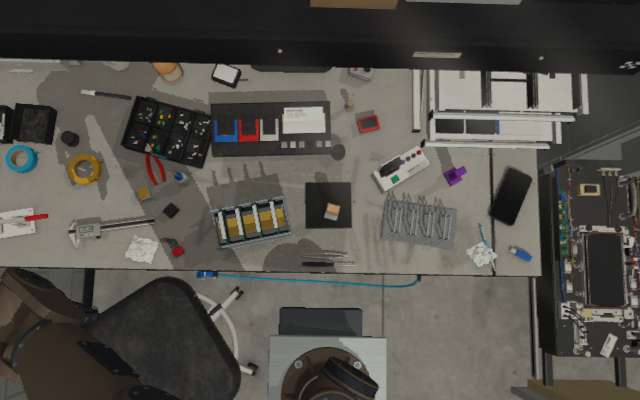

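The scene picture shows the cage at about (315,250) with cards in it, the mat and wooden-grip block at (340,185), and the rack at (380,140). In the top picture they are at (250,220), (330,205) and (418,218). The purple lookalike is at top (455,175) and is not the one meant. Next I'll enlarge the cage, block and rack from the top view.

```bash
python3 - <<'E'
import cv2
im=cv2.imread("pics/top0.png")
a=cv2.resize(im[180:255,200:300],None,fx=8,fy=8,interpolation=cv2.INTER_CUBIC)  # 800x600
cv2.imwrite("pics/c1.png",a)
b=cv2.resize(im[175:260,300:465],(792,408),interpolation=cv2.INTER_CUBIC) #4.8
cv2.imwrite("pics/c2.png",b)
E
```

```text
(no output)
```

View pics/c1.png

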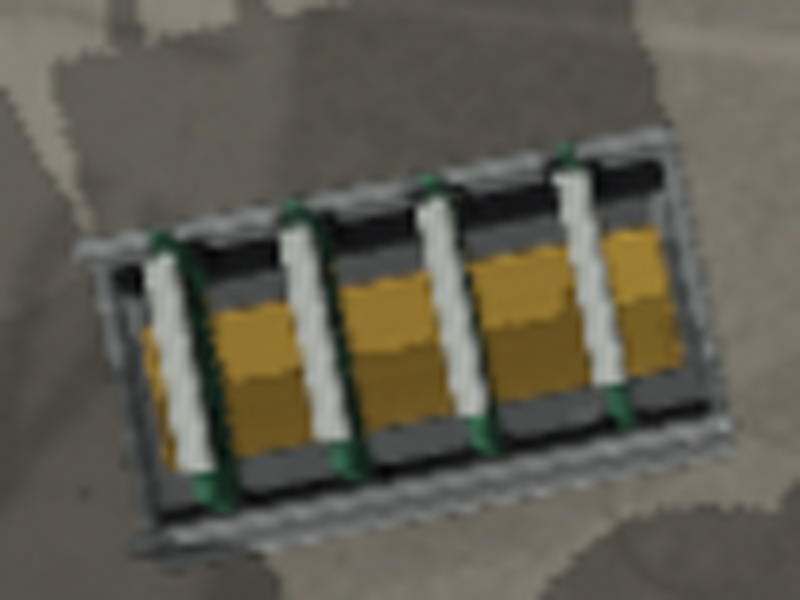

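View pics/c2.png

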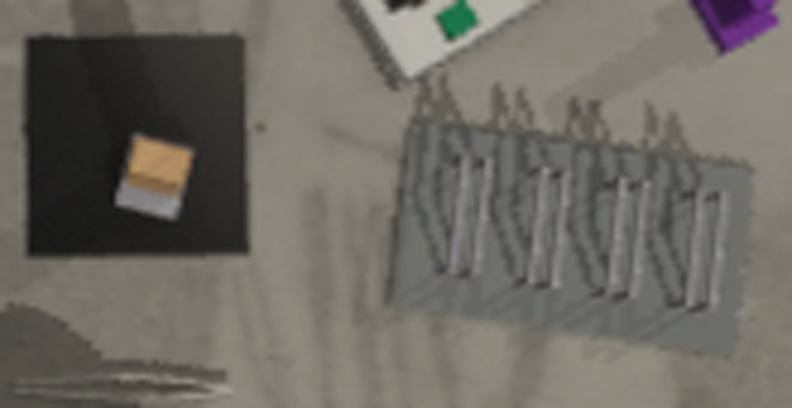

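The crops show four cards filling all four guides. Their stiffeners run, in crop pixels, (162,255)-(198,472), (297,228)-(332,440), (433,200)-(470,415) and (574,172)-(609,385). All four rack slots are free. The block has a wooden grip on a light foot and stands on the mat, at crop (160,165). The purple one is at top right.

```bash
cat > h.py <<'E'
from station import *
import numpy as np, cv2
from scipy.optimize import least_squares
def cam(d):
    return np.array([[d["fx"],0,d["cx"]],[0,d["fy"],d["cy"]],[0,0,1.]]),np.array(d["rvec"],float),np.array(d["tvec"],float)
def proj(d,P):
    K,r,t=cam(d); return cv2.projectPoints(np.array(P,float).reshape(-1,3),r,t,K,None)[0].reshape(-1,2)
def unproj(d,uv,z):
    K,r,t=cam(d); R=cv2.Rodrigues(r)[0]; c=-R.T@t.ravel()
    uv=np.array(uv,float).reshape(-1,2); v=(R.T@np.linalg.inv(K)@np.c_[uv,np.ones(len(uv))].T).T
    return c+v*((z-c[2])/v[:,2])[:,None]
def uncrop(p,s,o): return (np.array(p,float).reshape(-1,2)+.5)/s-.5+np.array(o)
def fit(d,uv,L,x0):
    uv=np.array(uv);L=np.array(L,float)
    def W(q):
        c,s=np.cos(q[2]),np.sin(q[2]); return np.c_[q[0]+c*L[:,0]-s*L[:,1],q[1]+s*L[:,0]+c*L[:,1],L[:,2]]
    r=least_squares(lambda q:(proj(d,W(q))-uv).ravel(),x0); return r.x,r.fun.reshape(-1,2)
def move(dst,yaw=None):
    "target TCP world mm (tool down) -> delta_pos units, yaw units from present measured pose"
    s=get_state();p=s["tcp_pos"];r=s["tcp_rot"];from scipy.spatial.transform import Rotation as Ro
    R=Ro.from_euler("xyz",r).as_matrix(); e=R.T@(np.array(dst)-p)/30
    out="delta %s"%np.round(e,3)
    if yaw is not None:
        dy=(yaw-r[2]+np.pi/2)%np.pi-np.pi/2
        out+=" yaw units %.3f (tool z down => sign flipped)"%(-np.degrees(dy)/8)
    print(out, "tcp",np.round(p,1),"yaw",round(r[2],4),"f",np.round(s["ft_force"],1),"op",round(s["opening"],3),"t",round(s["time_s"],2)); return e
E
python3 - <<'E'
from h import *
d=get_image("top")
Y=[67.5,22.5,-22.5,-67.5]
uv=uncrop([(162,255),(198,472),(297,228),(332,440),(433,200),(470,415),(574,172),(609,385)],8,(200,180))
L=[(sx*35,y,109) for y in Y for sx in(1,-1)]
q,r=fit(d,uv,L,[600,250,0]);print("cage stiff",q,"\n",np.round(r,2).tolist())
uv=uncrop([(410,122),(752,162),(732,354),(388,305)],4.8,(300,175))
q,r=fit(d,uv,[(55,102,6),(55,-102,6),(-55,-102,6),(-55,102,6)],[600,-250,0]);print("rack base",q,np.round(r,2).tolist())
uv=uncrop([(474,158),(462,275.5),(555,170),(543.5,288),(633.5,181.5),(623.5,297),(713,193.5),(701.5,308)],4.8,(300,175))
q,r=fit(d,uv,[(sx*33,y,45) for y in Y for sx in(1,-1)],[600,-250,0]);print("rack hoops",q,np.round(r,2).tolist())
uv=uncrop([(26,36),(244,36),(247,252),(28,255)],4.8,(300,175))
q,r=fit(d,uv,[(65,65,2),(65,-65,2),(-65,-65,2),(-65,65,2)],[600,0,0]);print("mat",q,np.round(r,2).tolist())
print("cam pos",unproj(d,[(320,200)],0), (-cv2.Rodrigues(np.array(d["rvec"]))[0].T@np.array(d["tvec"]).ravel()))
move([600,250,200],0)
E
```

```text
cage stiff [4.51678193e+02 2.14811888e+02 2.16627576e-01] 
 [[-0.52, -0.0], [-0.28, -0.45], [-0.11, -0.0], [0.36, 0.11], [0.11, 0.14], [0.44, -0.2], [-0.34, 0.29], [0.33, 0.13]]
rack base [ 4.60562343e+02 -2.49024183e+02 -1.11144637e-01] [[-0.48, -0.48], [0.16, 0.68], [0.64, -0.43], [-0.32, 0.22]]
rack hoops [ 4.57726489e+02 -2.50519279e+02 -1.15507490e-01] [[0.59, 0.5], [0.35, -0.03], [0.06, 0.23], [-0.18, -0.4], [0.04, 0.06], [-0.41, -0.04], [-0.2, -0.22], [-0.23, -0.09]]
mat [5.09334665e+02 4.68354379e+00 2.77065803e-02] [[-0.32, -0.19], [0.3, -0.44], [0.49, 0.44], [-0.47, 0.17]]
cam pos [[522.22430459  27.36130172   0.        ]] [ 321.2682068    57.11848756 1401.38952039]
delta [-5.291 15.103  1.032] yaw units 8.351 (tool z down => sign flipped) tcp [246.  574.4 230.9] yaw 1.166 f [ 0.1 -0.8  0.4] op 1.0 t 0.15
```

```bash
python3 - <<'E'
from h import *
move([466.2,148.9,231],1.787)
E
```

```text
delta [-1.0146e+01  1.2331e+01  2.0000e-03] yaw units -4.448 (tool z down => sign flipped) tcp [246.  574.4 230.9] yaw 1.166 f [ 0.1 -0.8  0.4] op 1.0 t 0.15
```

```bash
python3 -m jog '[{"jaw":0.3,"delta_pos":[-10.15,12.33,0],"yaw":-4.448},{"jaw":0.3,"delta_pos":[-10.15,12.33,0],"yaw":-4.448},{"jaw":0.3,"delta_pos":[-10.15,12.33,0],"yaw":-4.448},{"jaw":0.3,"delta_pos":[-10.15,12.33,0],"yaw":-4.448},{"jaw":0.3,"delta_pos":[-10.15,12.33,0],"yaw":-4.448},{"jaw":0.3,"delta_pos":[-10.15,12.33,0],"yaw":-4.448},{"jaw":0.3,"delta_pos":[-10.15,12.33,0],"yaw":-4.448},{"jaw":0.3,"delta_pos":[-10.15,12.33,0],"yaw":-4.448},{"jaw":0.3,"delta_pos":[-10.15,12.33,0],"yaw":-4.448},{"jaw":0.3,"delta_pos":[-10.15,12.33,0],"yaw":-4.448},{"jaw":0.3,"delta_pos":[-10.15,12.33,0],"yaw":-4.448}]'
python3 - <<'E'
from h import *
move([466.2,148.9,84],1.787)
E
```

```text
time_s: 1.52
tcp_pos: [465.7, 149.9, 231.3]
tcp_rot: [-3.141, -0.0, 1.789]
ft_force: [0.1, -0.8, -0.7]
opening: 0.353
delta [-0.037  0.01   4.91 ] yaw units 0.011 (tool z down => sign flipped) tcp [465.7 149.9 231.3] yaw 1.7885 f [ 0.1 -0.8 -0.7] op 0.353 t 1.52
```

```bash
python3 -m jog '[{"jaw":0.3,"delta_pos":[-0.03,0,2],"yaw":0},{"jaw":0.3,"delta_pos":[-0.03,0,3.9],"yaw":0},{"jaw":0.3,"delta_pos":[-0.03,0,4.6],"yaw":0},{"jaw":0.3,"delta_pos":[-0.03,0,4.9],"yaw":0},{"jaw":0.3,"delta_pos":[-0.03,0,4.9],"yaw":0},{"jaw":0.3,"delta_pos":[-0.03,0,4.9],"yaw":0}]'
python3 - <<'E'
from h import *
d=get_image("scene");c=d["img"][180:310,250:400,::-1]
cv2.imwrite("pics/g1.png",cv2.resize(c,None,fx=5,fy=4.5,interpolation=cv2.INTER_CUBIC))
d=get_image("top");c=d["img"][160:260,190:310,::-1]
cv2.imwrite("pics/g2.png",cv2.resize(c,None,fx=5,fy=5,interpolation=cv2.INTER_CUBIC))
E
```

```text
time_s: 2.28
tcp_pos: [466.8, 148.4, 85.3]
tcp_rot: [3.14, -0.0, 1.788]
ft_force: [-0.6, 0.1, -0.3]
opening: 0.35
```

View pics/g1.png

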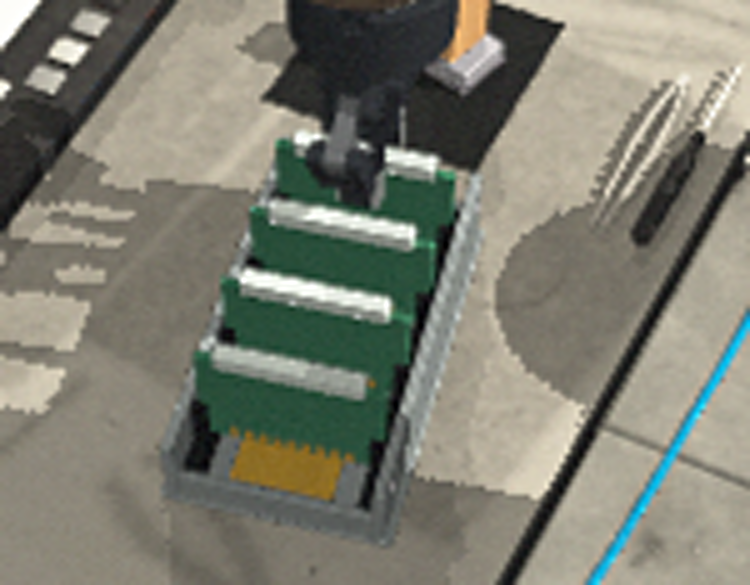

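The fingers straddle the end card's stiffener near its middle, at crop (350,165). I'll close on it, and the force reading will show whether it is off centre.

```bash
python3 -m jog '[{"jaw":0.6,"delta_pos":[0,0,0],"yaw":0},{"jaw":0.8,"delta_pos":[0,0,0],"yaw":0},{"jaw":1,"delta_pos":[0,0,0],"yaw":0},{"jaw":1,"delta_pos":[0,0,0],"yaw":0},{"jaw":1,"delta_pos":[0,0,0],"yaw":0},{"jaw":1,"delta_pos":[0,0,0],"yaw":0}]'
python3 -m jog '[{"jaw":1,"delta_pos":[0,0,-0.5],"yaw":0},{"jaw":1,"delta_pos":[0,0,-1],"yaw":0},{"jaw":1,"delta_pos":[0,0,-2],"yaw":0},{"jaw":1,"delta_pos":[0,0,-3],"yaw":0},{"jaw":1,"delta_pos":[0,0,-4],"yaw":0},{"jaw":1,"delta_pos":[0,0,-4.6],"yaw":0},{"jaw":1,"delta_pos":[0,0,-4.6],"yaw":0}]'
python3 - <<'E'
from h import *
d=get_image("top");c=d["img"][160:260,190:340,::-1]
cv2.imwrite("pics/g3.png",cv2.resize(c,None,fx=5,fy=5,interpolation=cv2.INTER_CUBIC))
move([466.2,-183.1,223],1.455)
E
```

```text
time_s: 3.12
tcp_pos: [466.6, 148.2, 84.8]
tcp_rot: [3.141, -0.0, 1.787]
ft_force: [-0.8, 0.9, 6.3]
opening: 0.093
time_s: 4.0
tcp_pos: [466.7, 148.1, 223.9]
tcp_rot: [3.139, 0.0, 1.787]
ft_force: [0.4, 0.5, -1.5]
opening: 0.093
delta [-1.0779e+01 -2.3700e+00 -8.0000e-03] yaw units 2.377 (tool z down => sign flipped) tcp [466.3 148.  222.8] yaw 1.787 f [-1.1 -0.2 -0.6] op 0.094 t 4.05
```

```bash
python3 -m jog '[{"jaw":1,"delta_pos":[-10.78,-2.37,0],"yaw":2.38},{"jaw":1,"delta_pos":[-10.78,-2.37,0],"yaw":2.38},{"jaw":1,"delta_pos":[-10.78,-2.37,0],"yaw":2.38},{"jaw":1,"delta_pos":[-10.78,-2.37,0],"yaw":2.38},{"jaw":1,"delta_pos":[-10.78,-2.37,0],"yaw":2.38},{"jaw":1,"delta_pos":[-10.78,-2.37,0],"yaw":2.38},{"jaw":1,"delta_pos":[-10.78,-2.37,0],"yaw":2.38},{"jaw":1,"delta_pos":[-10.78,-2.37,2],"yaw":2.38},{"jaw":1,"delta_pos":[-10.78,-2.37,3],"yaw":2.38},{"jaw":1,"delta_pos":[-10.78,-2.37,3.2],"yaw":2.38},{"jaw":1,"delta_pos":[-10.78,-2.37,3.2],"yaw":2.38},{"jaw":1,"delta_pos":[-10.78,-2.37,3.2],"yaw":2.38}]'
python3 - <<'E'
from h import *
move([466.2,-183.1,127],1.455)
d=get_image("scene");a=cv2.resize(d["img"][100:200,320:440,::-1],(720,600),interpolation=cv2.INTER_CUBIC)
cv2.imwrite("pics/r1.png",a)
d=get_image("top");c=d["img"][175:260,360:480,::-1]
cv2.imwrite("pics/r2.png",cv2.resize(c,None,fx=6,fy=6,interpolation=cv2.INTER_CUBIC))
E
```

```text
time_s: 5.55
tcp_pos: [466.9, -182.9, 127.5]
tcp_rot: [3.14, 0.001, 1.455]
ft_force: [-0.0, -0.6, -0.4]
opening: 0.094
delta [-0.01  -0.024  0.016] yaw units 0.002 (tool z down => sign flipped) tcp [ 466.9 -182.9  127.5] yaw 1.4553 f [-0.  -0.6 -0.4] op 0.094 t 5.55
```

View pics/r1.png

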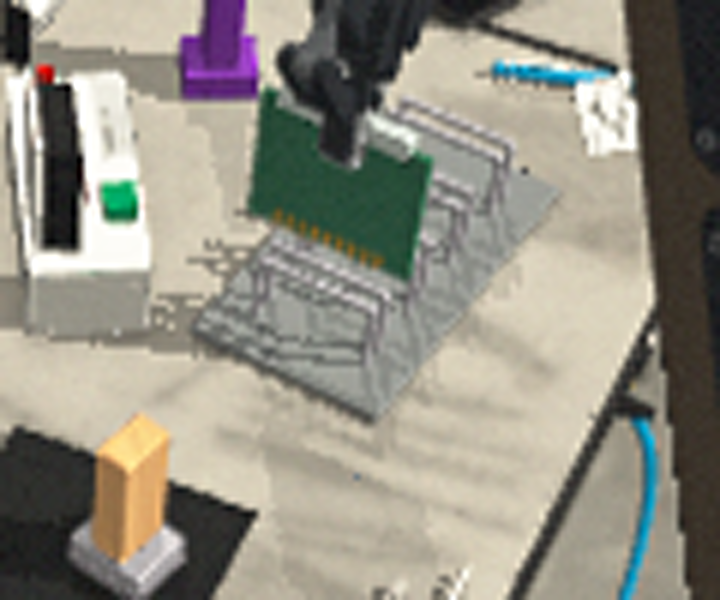

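The card hangs over the first slot with its lower corners at crop (250,212) and (412,278). The rack base corners are at (195,325), (375,418) and (562,185). I'll cross-check the rack pose from this camera.

```bash
python3 - <<'E'
from h import *
d=get_image("scene")
uc=lambda p:uncrop(p,6,(320,100))
q,r=fit(d,uc([(195,325),(375,418),(562,185)]),[(55,102,6),(-55,102,6),(-55,-102,6)],[458,-250,-.11]);print("rack scene",q,r.round(2).tolist())
# card bottom from TCP
s=get_state()["tcp_pos"];z=s[2]-84.5+24;psi=1.455-np.pi/2
c,n=np.cos(psi),np.sin(psi)
P=[(s[0]+a*c-b*n,s[1]+a*n+b*c,z) for a in(45,-45) for b in(2.5,)]
print("pred card bottom crop",(proj(d,P)-[320,100])*6)
# predicted hoop tops midlines of slot pairs in crop, +-6mm wires, z=45
for q in([458.5,-250.2,-.1145],):
  c,n=np.cos(q[2]),np.sin(q[2])
  for y in (67.5,-67.5):
    for o in(6,-6):
      print(y,o,((proj(d,[(q[0]+a*c-(y+o)*n,q[1]+a*n+(y+o)*c,45) for a in(33,-33)])-[320,100])*6).round().tolist())
im=get_image("top")
uc=lambda p:p
E
```

```text
rack scene [ 4.60529493e+02 -2.49107498e+02 -1.21312795e-01] [[-0.84, 0.09], [0.57, -0.24], [0.27, 0.1]]
pred card bottom crop [[250.52500956 207.65156428]
 [410.64533074 280.25909579]]
67.5 6 [[265.0, 253.0], [381.0, 306.0]]
67.5 -6 [[277.0, 240.0], [392.0, 292.0]]
-67.5 6 [[394.0, 106.0], [506.0, 154.0]]
-67.5 -6 [[405.0, 94.0], [516.0, 141.0]]
```

View pics/r2.png

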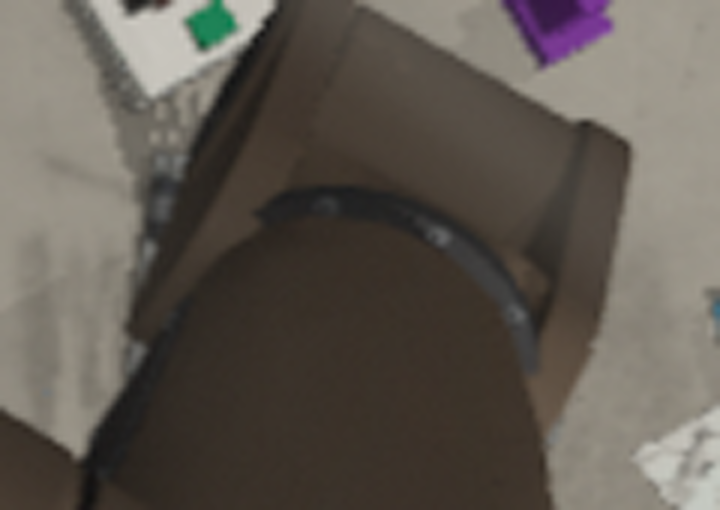

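```bash
python3 -m jog '[{"jaw":1,"delta_pos":[0,0,0.2],"yaw":0},{"jaw":1,"delta_pos":[0,0,0.35],"yaw":0},{"jaw":1,"delta_pos":[0,0,0.5],"yaw":0},{"jaw":1,"delta_pos":[0,0,0.6],"yaw":0}]'
python3 -m jog '[{"jaw":1,"delta_pos":[0,0,0.2],"yaw":0},{"jaw":1,"delta_pos":[0,0,0.3],"yaw":0},{"jaw":1,"delta_pos":[0,0,0.4],"yaw":0},{"jaw":1,"delta_pos":[0,0,0.4],"yaw":0}]'
```

```text
time_s: 6.25
tcp_pos: [466.3, -183.0, 107.8]
tcp_rot: [-3.141, -0.0, 1.455]
ft_force: [-0.9, -0.5, 0.3]
opening: 0.092
time_s: 6.75
tcp_pos: [466.3, -183.0, 96.1]
tcp_rot: [-3.141, -0.0, 1.455]
ft_force: [0.3, 0.8, -0.4]
opening: 0.097
```

```bash
python3 -m jog '[{"jaw":1,"delta_pos":[0,0,0.3],"yaw":0},{"jaw":1,"delta_pos":[0,0,0.6],"yaw":0},{"jaw":1,"delta_pos":[0,0,0.8],"yaw":0},{"jaw":1,"delta_pos":[0,0,0.9],"yaw":0},{"jaw":1,"delta_pos":[0,0,0.95],"yaw":0},{"jaw":1,"delta_pos":[0,0,0.95],"yaw":0}]'
python3 - <<'E'
from h import *
d=get_image("scene");a=cv2.resize(d["img"][100:200,320:440,::-1],(720,600),interpolation=cv2.INTER_CUBIC)
cv2.imwrite("pics/r3.png",a)
E
```

```text
time_s: 7.5
tcp_pos: [466.4, -183.0, 67.8]
tcp_rot: [3.142, -0.0, 1.455]
ft_force: [0.1, -0.3, -1.0]
opening: 0.089
```

View pics/r3.png

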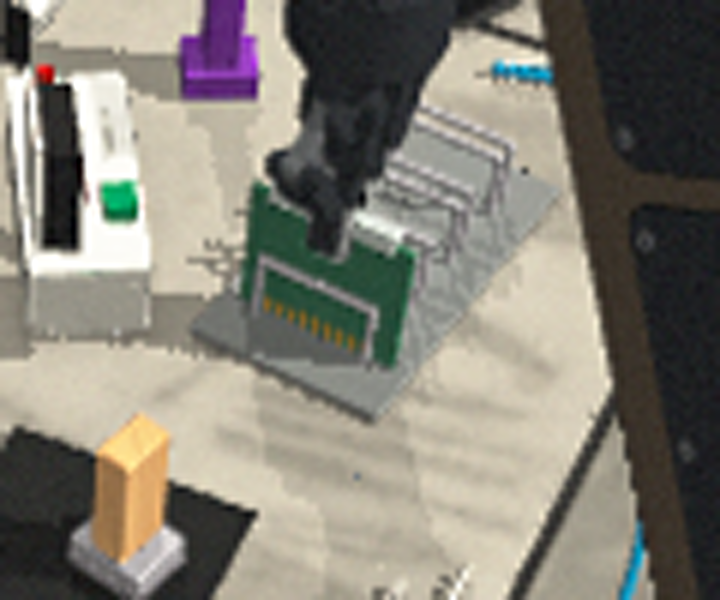

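The card is between the two hoops of the first slot and almost down. I'll lower it the last millimetre, release it and go back for the next card.

```bash
python3 -m jog '[{"jaw":1,"delta_pos":[0,0,0.03],"yaw":0},{"jaw":1,"delta_pos":[0,0,0.05],"yaw":0},{"jaw":1,"delta_pos":[0,0,0.05],"yaw":0}]'
python3 -m jog '[{"jaw":0.8,"delta_pos":[0,0,0],"yaw":0},{"jaw":0.5,"delta_pos":[0,0,0],"yaw":0},{"jaw":0.3,"delta_pos":[0,0,0],"yaw":0},{"jaw":0.3,"delta_pos":[0,0,0],"yaw":0},{"jaw":0.3,"delta_pos":[0,0,-1],"yaw":0},{"jaw":0.3,"delta_pos":[0,0,-2.5],"yaw":0},{"jaw":0.3,"delta_pos":[0,0,-4.2],"yaw":0},{"jaw":0.3,"delta_pos":[0,0,-4.2],"yaw":0},{"jaw":0.3,"delta_pos":[0,0,-4.2],"yaw":0}]'
python3 - <<'E'
from h import *
print("C");move([456.5,192.8,192],1.787)
E
```

```text
time_s: 7.92
tcp_pos: [466.5, -183.2, 66.9]
tcp_rot: [3.141, 0.0, 1.455]
ft_force: [-2.4, -0.6, 7.8]
opening: 0.091
time_s: 9.05
tcp_pos: [466.0, -182.9, 191.7]
tcp_rot: [-3.141, -0.0, 1.455]
ft_force: [0.3, -0.5, -0.0]
opening: 0.351
C
delta [ 1.2401e+01 -1.7650e+00 -4.0000e-03] yaw units -2.379 (tool z down => sign flipped) tcp [ 466.  -182.9  191.7] yaw 1.4548 f [ 0.3 -0.5 -0. ] op 0.351 t 9.05
```

```bash
python3 -m jog '[{"jaw":0.3,"delta_pos":[12.4,-1.77,0],"yaw":-2.38},{"jaw":0.3,"delta_pos":[12.4,-1.77,0],"yaw":-2.38},{"jaw":0.3,"delta_pos":[12.4,-1.77,0],"yaw":-2.38},{"jaw":0.3,"delta_pos":[12.4,-1.77,0],"yaw":-2.38},{"jaw":0.3,"delta_pos":[12.4,-1.77,0],"yaw":-2.38},{"jaw":0.3,"delta_pos":[12.4,-1.77,0],"yaw":-2.38},{"jaw":0.3,"delta_pos":[12.4,-1.77,0],"yaw":-2.38},{"jaw":0.3,"delta_pos":[12.4,-1.77,0],"yaw":-2.38},{"jaw":0.3,"delta_pos":[12.4,-1.77,0],"yaw":-2.38},{"jaw":0.3,"delta_pos":[12.4,-1.77,0],"yaw":-2.38}]'
python3 - <<'E'
from h import *
print("C");move([456.5,192.8,84.8],1.787)
E
```

```text
time_s: 10.3
tcp_pos: [456.9, 191.4, 192.2]
tcp_rot: [-3.141, -0.0, 1.785]
ft_force: [-0.4, -0.1, -0.0]
opening: 0.346
C
delta [ 4.700e-02 -3.000e-03  3.579e+00] yaw units -0.014 (tool z down => sign flipped) tcp [456.9 191.4 192.2] yaw 1.785 f [-0.4 -0.1 -0. ] op 0.346 t 10.3
```

```bash
python3 -m jog '[{"jaw":0.3,"delta_pos":[0.02,0,1.5],"yaw":0},{"jaw":0.3,"delta_pos":[0.02,0,2.8],"yaw":0},{"jaw":0.3,"delta_pos":[0.02,0,3.3],"yaw":0},{"jaw":0.3,"delta_pos":[0.02,0,3.57],"yaw":0},{"jaw":0.3,"delta_pos":[0.02,0,3.57],"yaw":0},{"jaw":0.6,"delta_pos":[0.02,0,3.57],"yaw":0},{"jaw":0.8,"delta_pos":[0.02,0,3.57],"yaw":0},{"jaw":1,"delta_pos":[0.02,0,3.57],"yaw":0},{"jaw":1,"delta_pos":[0.02,0,3.57],"yaw":0},{"jaw":1,"delta_pos":[0.02,0,3.57],"yaw":0},{"jaw":1,"delta_pos":[0.02,0,3.57],"yaw":0}]'
python3 -m jog '[{"jaw":1,"delta_pos":[0,0,-0.3],"yaw":0},{"jaw":1,"delta_pos":[0,0,-1],"yaw":0},{"jaw":1,"delta_pos":[0,0,-2],"yaw":0},{"jaw":1,"delta_pos":[0,0,-3],"yaw":0},{"jaw":1,"delta_pos":[0,0,-4],"yaw":0},{"jaw":1,"delta_pos":[0,0,-4.6],"yaw":0},{"jaw":1,"delta_pos":[0,0,-4.6],"yaw":0}]'
python3 - <<'E'
from h import *
move([461.0,-227.7,222.5],1.455)
E
```

```text
time_s: 11.68
tcp_pos: [457.0, 193.4, 86.1]
tcp_rot: [3.14, -0.0, 1.787]
ft_force: [-0.9, 0.9, 6.8]
opening: 0.087
time_s: 12.55
tcp_pos: [456.8, 193.3, 224.7]
tcp_rot: [3.139, -0.0, 1.787]
ft_force: [0.1, -0.3, -0.3]
opening: 0.09
delta [-13.736  -2.877   0.06 ] yaw units 2.379 (tool z down => sign flipped) tcp [456.8 193.3 224.7] yaw 1.7872 f [ 0.1 -0.3 -0.3] op 0.09 t 12.55
```

```bash
python3 -m jog '[{"jaw":1,"delta_pos":[-13.74,-2.88,0],"yaw":2.38},{"jaw":1,"delta_pos":[-13.74,-2.88,0],"yaw":2.38},{"jaw":1,"delta_pos":[-13.74,-2.88,0],"yaw":2.38},{"jaw":1,"delta_pos":[-13.74,-2.88,0],"yaw":2.38},{"jaw":1,"delta_pos":[-13.74,-2.88,0],"yaw":2.38},{"jaw":1,"delta_pos":[-13.74,-2.88,0],"yaw":2.38},{"jaw":1,"delta_pos":[-13.74,-2.88,0],"yaw":2.38},{"jaw":1,"delta_pos":[-13.74,-2.88,0],"yaw":2.38},{"jaw":1,"delta_pos":[-13.74,-2.88,0],"yaw":2.38},{"jaw":1,"delta_pos":[-13.74,-2.88,2],"yaw":2.38},{"jaw":1,"delta_pos":[-13.74,-2.88,3.2],"yaw":2.38},{"jaw":1,"delta_pos":[-13.74,-2.88,3.2],"yaw":2.38}]'
python3 -m jog '[{"jaw":1,"delta_pos":[0,0,0],"yaw":0},{"jaw":1,"delta_pos":[0,0,0],"yaw":0}]'
python3 - <<'E'
from h import *
move([461.0,-227.7,97],1.455)
E
```

```text
time_s: 14.05
tcp_pos: [459.8, -226.1, 125.4]
tcp_rot: [-3.137, -0.002, 1.456]
ft_force: [0.3, -0.2, 0.4]
opening: 0.091
time_s: 14.3
tcp_pos: [461.3, -228.0, 128.7]
tcp_rot: [3.139, 0.001, 1.455]
ft_force: [-0.7, -0.1, -0.5]
opening: 0.09
delta [ 0.009 -0.013  1.058] yaw units 0.002 (tool z down => sign flipped) tcp [ 461.3 -228.   128.7] yaw 1.4553 f [-0.7 -0.1 -0.5] op 0.09 t 14.3
```

```bash
python3 -m jog '[{"jaw":1,"delta_pos":[0,0,0.3],"yaw":0},{"jaw":1,"delta_pos":[0,0,0.5],"yaw":0},{"jaw":1,"delta_pos":[0,0,0.7],"yaw":0},{"jaw":1,"delta_pos":[0,0,0.9],"yaw":0},{"jaw":1,"delta_pos":[0,0,1],"yaw":0}]'
python3 -m jog '[{"jaw":1,"delta_pos":[0,0,0.3],"yaw":0},{"jaw":1,"delta_pos":[0,0,0.6],"yaw":0},{"jaw":1,"delta_pos":[0,0,0.8],"yaw":0},{"jaw":1,"delta_pos":[0,0,0.9],"yaw":0},{"jaw":1,"delta_pos":[0,0,1],"yaw":0},{"jaw":1,"delta_pos":[0,0,1],"yaw":0}]'
```

```text
time_s: 14.92
tcp_pos: [460.5, -227.9, 96.7]
tcp_rot: [-3.141, -0.0, 1.455]
ft_force: [-0.2, -0.5, -0.7]
opening: 0.094
time_s: 15.68
tcp_pos: [460.6, -228.1, 68.2]
tcp_rot: [3.141, 0.0, 1.455]
ft_force: [-4.0, 0.1, 13.8]
opening: 0.088
```

```bash
python3 -m jog '[{"jaw":0.8,"delta_pos":[0,0,0],"yaw":0},{"jaw":0.5,"delta_pos":[0,0,0],"yaw":0},{"jaw":0.3,"delta_pos":[0,0,0],"yaw":0},{"jaw":0.3,"delta_pos":[0,0,0],"yaw":0},{"jaw":0.3,"delta_pos":[0,0,-1],"yaw":0},{"jaw":0.3,"delta_pos":[0,0,-2.5],"yaw":0},{"jaw":0.3,"delta_pos":[0,0,-4.2],"yaw":0},{"jaw":0.3,"delta_pos":[0,0,-4.2],"yaw":0},{"jaw":0.3,"delta_pos":[0,0,-4.2],"yaw":0}]'
python3 - <<'E'
from h import *
move([446.8,236.8,192],1.787)
E
```

```text
time_s: 16.8
tcp_pos: [460.3, -227.8, 192.6]
tcp_rot: [-3.141, -0.0, 1.455]
ft_force: [-0.1, 0.4, -0.1]
opening: 0.346
delta [15.329 -2.24   0.026] yaw units -2.380 (tool z down => sign flipped) tcp [ 460.3 -227.8  192.6] yaw 1.4547 f [-0.1  0.4 -0.1] op 0.346 t 16.8
```

```bash
python3 -m jog '[{"jaw":0.3,"delta_pos":[15.33,-2.24,0],"yaw":-2.38},{"jaw":0.3,"delta_pos":[15.33,-2.24,0],"yaw":-2.38},{"jaw":0.3,"delta_pos":[15.33,-2.24,0],"yaw":-2.38},{"jaw":0.3,"delta_pos":[15.33,-2.24,0],"yaw":-2.38},{"jaw":0.3,"delta_pos":[15.33,-2.24,0],"yaw":-2.38},{"jaw":0.3,"delta_pos":[15.33,-2.24,0],"yaw":-2.38},{"jaw":0.3,"delta_pos":[15.33,-2.24,0],"yaw":-2.38},{"jaw":0.3,"delta_pos":[15.33,-2.24,0],"yaw":-2.38},{"jaw":0.3,"delta_pos":[15.33,-2.24,0],"yaw":-2.38},{"jaw":0.3,"delta_pos":[15.33,-2.24,0],"yaw":-2.38},{"jaw":0.3,"delta_pos":[15.33,-2.24,0],"yaw":-2.38},{"jaw":0.3,"delta_pos":[15.33,-2.24,0],"yaw":-2.38}]'
python3 - <<'E'
from h import *
move([446.8,236.8,85],1.787)
E
```

```text
time_s: 18.3
tcp_pos: [447.3, 235.8, 193.2]
tcp_rot: [-3.142, -0.0, 1.786]
ft_force: [-0.9, -0.5, 0.6]
opening: 0.349
delta [ 0.035 -0.01   3.606] yaw units -0.010 (tool z down => sign flipped) tcp [447.3 235.8 193.2] yaw 1.7857 f [-0.9 -0.5  0.6] op 0.349 t 18.3
```

```bash
python3 -m jog '[{"jaw":0.3,"delta_pos":[0,0,1.5],"yaw":0},{"jaw":0.3,"delta_pos":[0,0,2.8],"yaw":0},{"jaw":0.3,"delta_pos":[0,0,3.3],"yaw":0},{"jaw":0.3,"delta_pos":[0,0,3.58],"yaw":0},{"jaw":0.3,"delta_pos":[0,0,3.58],"yaw":0},{"jaw":0.6,"delta_pos":[0,0,3.58],"yaw":0},{"jaw":0.8,"delta_pos":[0,0,3.58],"yaw":0},{"jaw":1,"delta_pos":[0,0,3.58],"yaw":0},{"jaw":1,"delta_pos":[0,0,3.58],"yaw":0},{"jaw":1,"delta_pos":[0,0,3.58],"yaw":0},{"jaw":1,"delta_pos":[0,0,3.58],"yaw":0}]'
python3 -m jog '[{"jaw":1,"delta_pos":[0,0,-0.3],"yaw":0},{"jaw":1,"delta_pos":[0,0,-1],"yaw":0},{"jaw":1,"delta_pos":[0,0,-2],"yaw":0},{"jaw":1,"delta_pos":[0,0,-3],"yaw":0},{"jaw":1,"delta_pos":[0,0,-4],"yaw":0},{"jaw":1,"delta_pos":[0,0,-4.6],"yaw":0},{"jaw":1,"delta_pos":[0,0,-4.6],"yaw":0}]'
python3 - <<'E'
from h import *
move([455.8,-272.5,222.5],1.455)
E
```

```text
time_s: 19.68
tcp_pos: [447.5, 236.9, 86.8]
tcp_rot: [3.14, -0.0, 1.787]
ft_force: [-1.0, -0.4, 7.0]
opening: 0.09
time_s: 20.55
tcp_pos: [447.4, 236.8, 225.3]
tcp_rot: [3.139, -0.0, 1.787]
ft_force: [-0.7, 0.0, -0.8]
opening: 0.09
delta [-16.64   -3.37    0.075] yaw units 2.379 (tool z down => sign flipped) tcp [447.4 236.8 225.3] yaw 1.7871 f [-0.7  0.  -0.8] op 0.09 t 20.55
```

```bash
python3 -m jog '[{"jaw":1,"delta_pos":[-16.64,-3.37,0],"yaw":2.38},{"jaw":1,"delta_pos":[-16.64,-3.37,0],"yaw":2.38},{"jaw":1,"delta_pos":[-16.64,-3.37,0],"yaw":2.38},{"jaw":1,"delta_pos":[-16.64,-3.37,0],"yaw":2.38},{"jaw":1,"delta_pos":[-16.64,-3.37,0],"yaw":2.38},{"jaw":1,"delta_pos":[-16.64,-3.37,0],"yaw":2.38},{"jaw":1,"delta_pos":[-16.64,-3.37,0],"yaw":2.38},{"jaw":1,"delta_pos":[-16.64,-3.37,0],"yaw":2.38},{"jaw":1,"delta_pos":[-16.64,-3.37,0],"yaw":2.38},{"jaw":1,"delta_pos":[-16.64,-3.37,0],"yaw":2.38},{"jaw":1,"delta_pos":[-16.64,-3.37,0],"yaw":2.38},{"jaw":1,"delta_pos":[-16.64,-3.37,0],"yaw":2.38}]'
python3 -m jog '[{"jaw":1,"delta_pos":[0,0,1.5],"yaw":0},{"jaw":1,"delta_pos":[0,0,3],"yaw":0},{"jaw":1,"delta_pos":[0,0,3.2],"yaw":0},{"jaw":1,"delta_pos":[0,0,3.2],"yaw":0}]'
python3 - <<'E'
from h import *
move([455.8,-272.5,98],1.455)
E
```

```text
time_s: 22.05
tcp_pos: [455.7, -271.4, 223.9]
tcp_rot: [3.142, -0.0, 1.456]
ft_force: [0.2, -0.1, -0.5]
opening: 0.088
time_s: 22.55
tcp_pos: [456.0, -272.5, 128.6]
tcp_rot: [3.141, 0.0, 1.455]
ft_force: [0.0, -0.2, -0.2]
opening: 0.088
delta [ 0.    -0.007  1.021] yaw units 0.003 (tool z down => sign flipped) tcp [ 456.  -272.5  128.6] yaw 1.4554 f [ 0.  -0.2 -0.2] op 0.088 t 22.55
```

```bash
python3 -m jog '[{"jaw":1,"delta_pos":[0,0,0.3],"yaw":0},{"jaw":1,"delta_pos":[0,0,0.5],"yaw":0},{"jaw":1,"delta_pos":[0,0,0.7],"yaw":0},{"jaw":1,"delta_pos":[0,0,0.9],"yaw":0},{"jaw":1,"delta_pos":[0,0,1],"yaw":0}]'
python3 -m jog '[{"jaw":1,"delta_pos":[0,0,0.3],"yaw":0},{"jaw":1,"delta_pos":[0,0,0.6],"yaw":0},{"jaw":1,"delta_pos":[0,0,0.8],"yaw":0},{"jaw":1,"delta_pos":[0,0,0.9],"yaw":0},{"jaw":1,"delta_pos":[0,0,0.97],"yaw":0},{"jaw":1,"delta_pos":[0,0,0.97],"yaw":0}]'
```

```text
time_s: 23.18
tcp_pos: [455.4, -272.6, 97.3]
tcp_rot: [-3.141, -0.0, 1.455]
ft_force: [-0.4, -0.6, -0.9]
opening: 0.091
time_s: 23.92
tcp_pos: [455.5, -272.7, 68.9]
tcp_rot: [3.141, 0.0, 1.455]
ft_force: [-0.9, -0.4, 1.4]
opening: 0.089
```

Just touching; I'll press a fraction of a millimetre more, release, and go to the last card.

```bash
python3 -m jog '[{"jaw":1,"delta_pos":[0,0,0.03],"yaw":0},{"jaw":1,"delta_pos":[0,0,0.03],"yaw":0}]'
python3 -m jog '[{"jaw":0.8,"delta_pos":[0,0,0],"yaw":0},{"jaw":0.5,"delta_pos":[0,0,0],"yaw":0},{"jaw":0.3,"delta_pos":[0,0,0],"yaw":0},{"jaw":0.3,"delta_pos":[0,0,0],"yaw":0},{"jaw":0.3,"delta_pos":[0,0,-1],"yaw":0},{"jaw":0.3,"delta_pos":[0,0,-2.5],"yaw":0},{"jaw":0.3,"delta_pos":[0,0,-4.2],"yaw":0},{"jaw":0.3,"delta_pos":[0,0,-4.2],"yaw":0},{"jaw":0.3,"delta_pos":[0,0,-4.2],"yaw":0}]'
python3 - <<'E'
from h import *
move([437.2,280.7,193],1.787)
E
```

```text
time_s: 24.18
tcp_pos: [455.5, -272.8, 68.8]
tcp_rot: [3.141, 0.001, 1.455]
ft_force: [-4.3, 1.7, 13.6]
opening: 0.091
time_s: 25.3
tcp_pos: [455.2, -272.4, 193.2]
tcp_rot: [-3.141, -0.0, 1.455]
ft_force: [-0.3, 0.4, -0.0]
opening: 0.35
delta [ 1.8244e+01 -2.7300e+00  1.5000e-02] yaw units -2.380 (tool z down => sign flipped) tcp [ 455.2 -272.4  193.2] yaw 1.4547 f [-0.3  0.4 -0. ] op 0.35 t 25.3
```

```bash
python3 -m jog '[{"jaw":0.3,"delta_pos":[18.24,-2.73,0],"yaw":-2.38},{"jaw":0.3,"delta_pos":[18.24,-2.73,0],"yaw":-2.38},{"jaw":0.3,"delta_pos":[18.24,-2.73,0],"yaw":-2.38},{"jaw":0.3,"delta_pos":[18.24,-2.73,0],"yaw":-2.38},{"jaw":0.3,"delta_pos":[18.24,-2.73,0],"yaw":-2.38},{"jaw":0.3,"delta_pos":[18.24,-2.73,0],"yaw":-2.38},{"jaw":0.3,"delta_pos":[18.24,-2.73,0],"yaw":-2.38},{"jaw":0.3,"delta_pos":[18.24,-2.73,0],"yaw":-2.38},{"jaw":0.3,"delta_pos":[18.24,-2.73,0],"yaw":-2.38},{"jaw":0.3,"delta_pos":[18.24,-2.73,0],"yaw":-2.38},{"jaw":0.3,"delta_pos":[18.24,-2.73,0],"yaw":-2.38},{"jaw":0.3,"delta_pos":[18.24,-2.73,0],"yaw":-2.38}]'
python3 -m jog '[{"jaw":0.3,"delta_pos":[0,0,0],"yaw":0},{"jaw":0.3,"delta_pos":[0,0,0],"yaw":0}]'
python3 - <<'E'
from h import *
move([437.2,280.7,85],1.787)
E
```

```text
time_s: 26.8
tcp_pos: [437.5, 279.3, 193.3]
tcp_rot: [-3.141, 0.0, 1.786]
ft_force: [0.7, 0.3, 0.1]
opening: 0.354
time_s: 27.05
tcp_pos: [437.7, 279.8, 193.9]
tcp_rot: [3.141, -0.0, 1.786]
ft_force: [-0.1, 0.7, 0.3]
opening: 0.348
delta [ 0.033 -0.011  3.63 ] yaw units -0.007 (tool z down => sign flipped) tcp [437.7 279.8 193.9] yaw 1.786 f [-0.1  0.7  0.3] op 0.348 t 27.05
```

```bash
python3 -m jog '[{"jaw":0.3,"delta_pos":[0,0,1.5],"yaw":0},{"jaw":0.3,"delta_pos":[0,0,2.8],"yaw":0},{"jaw":0.3,"delta_pos":[0,0,3.3],"yaw":0},{"jaw":0.3,"delta_pos":[0,0,3.6],"yaw":0},{"jaw":0.3,"delta_pos":[0,0,3.6],"yaw":0},{"jaw":0.6,"delta_pos":[0,0,3.6],"yaw":0},{"jaw":0.8,"delta_pos":[0,0,3.6],"yaw":0},{"jaw":1,"delta_pos":[0,0,3.6],"yaw":0},{"jaw":1,"delta_pos":[0,0,3.6],"yaw":0},{"jaw":1,"delta_pos":[0,0,3.6],"yaw":0},{"jaw":1,"delta_pos":[0,0,3.6],"yaw":0}]'
python3 -m jog '[{"jaw":1,"delta_pos":[0,0,-0.3],"yaw":0},{"jaw":1,"delta_pos":[0,0,-1],"yaw":0},{"jaw":1,"delta_pos":[0,0,-2],"yaw":0},{"jaw":1,"delta_pos":[0,0,-3],"yaw":0},{"jaw":1,"delta_pos":[0,0,-4],"yaw":0},{"jaw":1,"delta_pos":[0,0,-4.6],"yaw":0},{"jaw":1,"delta_pos":[0,0,-4.6],"yaw":0}]'
python3 - <<'E'
from h import *
move([450.7,-317.2,224],1.455)
E
```

```text
time_s: 28.42
tcp_pos: [437.9, 280.6, 86.8]
tcp_rot: [3.14, -0.0, 1.787]
ft_force: [-0.7, 1.2, 5.6]
opening: 0.088
time_s: 29.3
tcp_pos: [437.7, 280.5, 225.3]
tcp_rot: [3.139, -0.001, 1.787]
ft_force: [-0.9, 0.6, -0.6]
opening: 0.092
delta [-19.551  -3.853   0.02 ] yaw units 2.378 (tool z down => sign flipped) tcp [437.7 280.5 225.3] yaw 1.7871 f [-0.9  0.6 -0.6] op 0.092 t 29.3
```

```bash
python3 -m jog '[{"jaw":1,"delta_pos":[-19.55,-3.85,0],"yaw":2.38},{"jaw":1,"delta_pos":[-19.55,-3.85,0],"yaw":2.38},{"jaw":1,"delta_pos":[-19.55,-3.85,0],"yaw":2.38},{"jaw":1,"delta_pos":[-19.55,-3.85,0],"yaw":2.38},{"jaw":1,"delta_pos":[-19.55,-3.85,0],"yaw":2.38},{"jaw":1,"delta_pos":[-19.55,-3.85,0],"yaw":2.38},{"jaw":1,"delta_pos":[-19.55,-3.85,0],"yaw":2.38},{"jaw":1,"delta_pos":[-19.55,-3.85,0],"yaw":2.38},{"jaw":1,"delta_pos":[-19.55,-3.85,0],"yaw":2.38},{"jaw":1,"delta_pos":[-19.55,-3.85,0],"yaw":2.38},{"jaw":1,"delta_pos":[-19.55,-3.85,0],"yaw":2.38},{"jaw":1,"delta_pos":[-19.55,-3.85,0],"yaw":2.38}]'
python3 -m jog '[{"jaw":1,"delta_pos":[0,0,0],"yaw":0},{"jaw":1,"delta_pos":[0,0,1.5],"yaw":0},{"jaw":1,"delta_pos":[0,0,3],"yaw":0},{"jaw":1,"delta_pos":[0,0,3.2],"yaw":0},{"jaw":1,"delta_pos":[0,0,3.2],"yaw":0}]'
python3 - <<'E'
from h import *
move([450.7,-317.2,98],1.455)
E
```

```text
time_s: 30.8
tcp_pos: [450.2, -316.4, 223.0]
tcp_rot: [-3.14, -0.001, 1.455]
ft_force: [0.5, -0.2, -0.7]
opening: 0.09
time_s: 31.42
tcp_pos: [451.1, -317.1, 128.7]
tcp_rot: [3.141, 0.0, 1.455]
ft_force: [0.6, -0.3, -0.3]
opening: 0.09
delta [-0.005 -0.012  1.023] yaw units 0.003 (tool z down => sign flipped) tcp [ 451.1 -317.1  128.7] yaw 1.4554 f [ 0.6 -0.3 -0.3] op 0.09 t 31.43
```

```bash
python3 -m jog '[{"jaw":1,"delta_pos":[0,0,0.3],"yaw":0},{"jaw":1,"delta_pos":[0,0,0.5],"yaw":0},{"jaw":1,"delta_pos":[0,0,0.7],"yaw":0},{"jaw":1,"delta_pos":[0,0,0.9],"yaw":0},{"jaw":1,"delta_pos":[0,0,1],"yaw":0}]'
python3 -m jog '[{"jaw":1,"delta_pos":[0,0,0.3],"yaw":0},{"jaw":1,"delta_pos":[0,0,0.6],"yaw":0},{"jaw":1,"delta_pos":[0,0,0.8],"yaw":0},{"jaw":1,"delta_pos":[0,0,0.9],"yaw":0},{"jaw":1,"delta_pos":[0,0,0.98],"yaw":0},{"jaw":1,"delta_pos":[0,0,0.98],"yaw":0}]'
```

```text
time_s: 32.05
tcp_pos: [450.5, -317.2, 97.3]
tcp_rot: [-3.141, -0.0, 1.455]
ft_force: [-0.4, -0.0, -0.5]
opening: 0.088
time_s: 32.8
tcp_pos: [450.5, -317.4, 68.9]
tcp_rot: [3.141, 0.0, 1.455]
ft_force: [-2.6, 0.5, 3.8]
opening: 0.091
```

```bash
python3 -m jog '[{"jaw":0.8,"delta_pos":[0,0,0],"yaw":0},{"jaw":0.5,"delta_pos":[0,0,0],"yaw":0},{"jaw":0.3,"delta_pos":[0,0,0],"yaw":0},{"jaw":0.3,"delta_pos":[0,0,0],"yaw":0},{"jaw":0.3,"delta_pos":[0,0,-1],"yaw":0},{"jaw":0.3,"delta_pos":[0,0,-2.5],"yaw":0},{"jaw":0.3,"delta_pos":[0,0,-4.2],"yaw":0},{"jaw":0.3,"delta_pos":[0,0,-4.2],"yaw":0}]'
python3 - <<'E'
from h import *
move([440,320,240],1.787)
E
```

```text
time_s: 33.8
tcp_pos: [451.6, -318.1, 197.8]
tcp_rot: [3.136, 0.004, 1.455]
ft_force: [0.3, -0.3, 0.0]
opening: 0.348
delta [21.077 -2.837 -1.499] yaw units -2.379 (tool z down => sign flipped) tcp [ 451.6 -318.1  197.8] yaw 1.4549 f [ 0.3 -0.3  0. ] op 0.348 t 33.8
```

```bash
python3 -m jog '[{"jaw":0,"delta_pos":[20.5,-2.8,-1.5],"yaw":-2.38},{"jaw":0,"delta_pos":[20.5,-2.8,-1.5],"yaw":-2.38},{"jaw":0,"delta_pos":[20.5,-2.8,-1.5],"yaw":-2.38},{"jaw":0,"delta_pos":[20.5,-2.8,-1.5],"yaw":-2.38},{"jaw":0,"delta_pos":[20.5,-2.8,-1.5],"yaw":-2.38},{"jaw":0,"delta_pos":[20.5,-2.8,-1.5],"yaw":-2.38},{"jaw":0,"delta_pos":[20.5,-2.8,-1.5],"yaw":-2.38},{"jaw":0,"delta_pos":[20.5,-2.8,-1.5],"yaw":-2.38},{"jaw":0,"delta_pos":[20.5,-2.8,-1.5],"yaw":-2.38},{"jaw":0,"delta_pos":[20.5,-2.8,-1.5],"yaw":-2.38},{"jaw":0,"delta_pos":[20.5,-2.8,-1.5],"yaw":-2.38},{"jaw":0,"delta_pos":[20.5,-2.8,-1.5],"yaw":-2.38}]'
python3 - <<'E'
from h import *
t=get_image("top")["img"][:,:,::-1];s=get_image("scene")["img"][:,:,::-1]
cv2.imwrite("pics/top1.png",t);cv2.imwrite("pics/scene1.png",s)
a=cv2.resize(t[180:240,295:365],(490,420),interpolation=cv2.INTER_CUBIC)  # 7x
b=cv2.resize(t[185:255,370:470],(500,350),interpolation=cv2.INTER_CUBIC)
c=cv2.resize(s[100:210,300:440],(700,550),interpolation=cv2.INTER_CUBIC)
cv2.imwrite("pics/b1.png",a);cv2.imwrite("pics/b2.png",c)
E
```

```text
time_s: 35.3
tcp_pos: [437.9, 303.0, 238.4]
tcp_rot: [-3.14, 0.001, 1.788]
ft_force: [0.1, -1.0, 0.1]
opening: 0.5
```

View pics/b1.png

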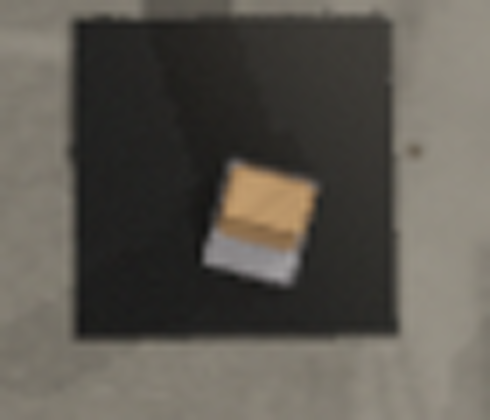

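View pics/b2.png

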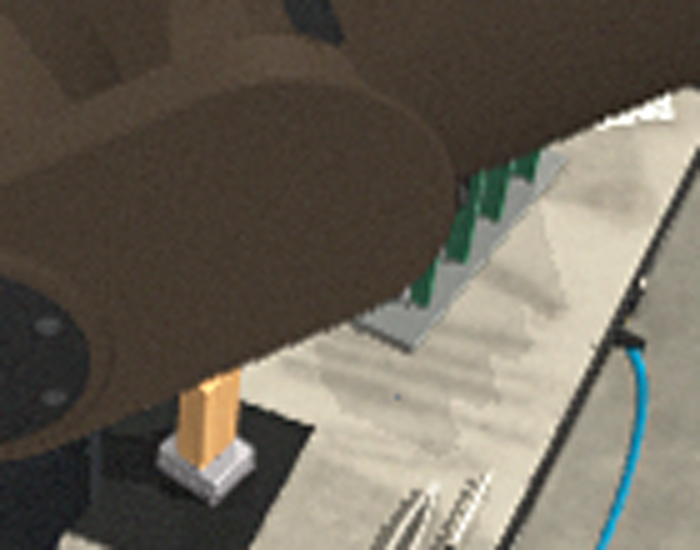

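The block still stands on the mat. In the top crop its grip-top corners are (231,165), (317,184), (303,238) and (222,218), and the foot's near corners are (203,263) and (293,285). The four cards stand in the rack, partly hidden by the arm.

```bash
python3 - <<'E'
from h import *
d=get_image("top")
uv=uncrop([(231,165),(317,184),(303,238),(222,218),(203,263),(293,285)],7,(295,180))
q,r=fit(d,uv,[(10,16,88),(10,-16,88),(-10,-16,88),(-10,16,88),(-21,18,20),(-21,-18,20)],[500,0,-.2]);print(q,r.round(2).tolist())
d2=get_image("scene")
uv=uncrop([(157,462),(211,502),(257,462)],5,(300,100))
print("scene foot corners z20",unproj(d2,uv,16).round(1), "pred",[])
move([q[0],q[1],160],q[2]+np.pi/2)
E
```

```text
[ 4.88261479e+02 -5.09944111e+00 -2.10142921e-01] [[0.25, 0.12], [-0.2, 0.16], [0.12, -0.21], [-0.16, -0.12], [0.07, 0.11], [-0.08, -0.06]]
scene foot corners z20 [[511.2  16.2  16. ]
 [472.   27.7  16. ]
 [461.6  -9.9  16. ]] pred []
delta [-10.361  -0.562   2.645] yaw units 3.042 (tool z down => sign flipped) tcp [438.6 302.2 239.3] yaw 1.7854 f [-0.8  0.6 -0.2] op 0.5 t 35.5
```

```bash
python3 -m jog '[{"jaw":-0.4,"delta_pos":[-10.36,-0.56,0],"yaw":3.04},{"jaw":-0.4,"delta_pos":[-10.36,-0.56,0],"yaw":3.04},{"jaw":-0.4,"delta_pos":[-10.36,-0.56,0],"yaw":3.04},{"jaw":-0.4,"delta_pos":[-10.36,-0.56,0],"yaw":3.04},{"jaw":-0.4,"delta_pos":[-10.36,-0.56,0],"yaw":3.04},{"jaw":-0.4,"delta_pos":[-10.36,-0.56,0],"yaw":3.04},{"jaw":-0.4,"delta_pos":[-10.36,-0.56,0],"yaw":3.04},{"jaw":-0.4,"delta_pos":[-10.36,-0.56,1.5],"yaw":3.04},{"jaw":-0.4,"delta_pos":[-10.36,-0.56,2.6],"yaw":3.04},{"jaw":-0.4,"delta_pos":[-10.36,-0.56,2.6],"yaw":3.04},{"jaw":-0.4,"delta_pos":[-10.36,-0.56,2.6],"yaw":3.04}]'
python3 - <<'E'
from h import *
d=get_image("scene")
cv2.imwrite("pics/b3.png",cv2.resize(d["img"][130:220,290:390,::-1],(600,540),interpolation=cv2.INTER_CUBIC))
move([488.3,-5.1,50],1.3607)
E
```

```text
time_s: 36.88
tcp_pos: [489.0, -3.2, 162.5]
tcp_rot: [3.14, -0.0, 1.364]
ft_force: [-0.4, -0.1, 0.1]
opening: 0.702
delta [-0.065 -0.024  3.758] yaw units 0.021 (tool z down => sign flipped) tcp [489.2  -3.3 162.8] yaw 1.3636 f [0.3 0.5 0.2] op 0.699 t 36.92
```

View pics/b3.png

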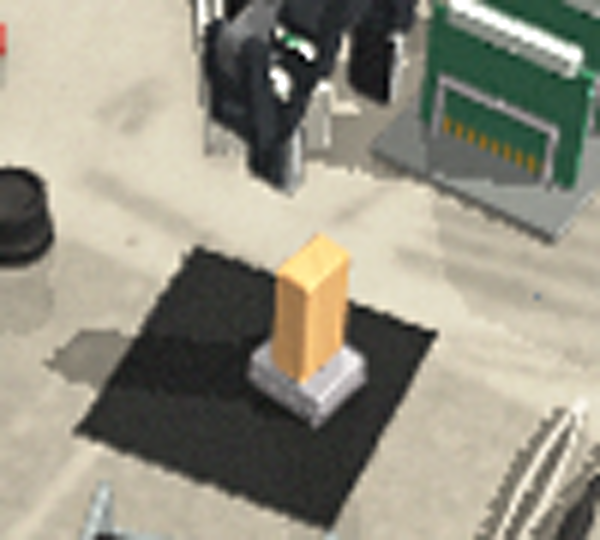

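The fingers straddle the block, whose grip top centre is at crop (312,260). I'll descend and grip it.

```bash
python3 - <<'E'
from h import *
d=get_image("scene")
print((proj(d,[(488.3,-5.1,88),(488.3,-5.1,2)])-[290,130])*6)
E
python3 -m jog '[{"jaw":-0.4,"delta_pos":[-0.05,-0.02,1.5],"yaw":0.02},{"jaw":-0.4,"delta_pos":[-0.05,-0.02,2.8],"yaw":0.02},{"jaw":-0.4,"delta_pos":[-0.05,-0.02,3.4],"yaw":0.02},{"jaw":-0.4,"delta_pos":[-0.05,-0.02,3.7],"yaw":0.02},{"jaw":-0.4,"delta_pos":[-0.05,-0.02,3.7],"yaw":0.02}]'
```

```text
[[316.97887094 256.1781249 ]
 [308.70478852 377.14926683]]
time_s: 37.6
tcp_pos: [488.0, -5.2, 50.8]
tcp_rot: [3.141, -0.0, 1.36]
ft_force: [-0.3, -1.3, 0.0]
opening: 0.701
```

```bash
python3 -m jog '[{"jaw":0,"delta_pos":[0,0,0],"yaw":0},{"jaw":0.3,"delta_pos":[0,0,0],"yaw":0},{"jaw":0.6,"delta_pos":[0,0,0],"yaw":0},{"jaw":1,"delta_pos":[0,0,0],"yaw":0},{"jaw":1,"delta_pos":[0,0,0],"yaw":0},{"jaw":1,"delta_pos":[0,0,0],"yaw":0},{"jaw":1,"delta_pos":[0,0,0],"yaw":0}]'
python3 -m jog '[{"jaw":1,"delta_pos":[0,0,-0.5],"yaw":0},{"jaw":1,"delta_pos":[0,0,-1.5],"yaw":0},{"jaw":1,"delta_pos":[0,0,-3],"yaw":0},{"jaw":1,"delta_pos":[0,0,-3.5],"yaw":0},{"jaw":1,"delta_pos":[0,0,-3.5],"yaw":0},{"jaw":1,"delta_pos":[0,0,-3.5],"yaw":0}]'
python3 - <<'E'
from h import *
c,s=np.cos(.2166),np.sin(.2166)
print(451.7-60*s,214.8+60*c)
move([451.7-61*s,214.8+61*c,155],1.787)
E
```

```text
time_s: 38.48
tcp_pos: [488.2, -5.1, 51.4]
tcp_rot: [3.14, -0.0, 1.36]
ft_force: [0.3, 1.7, 5.9]
opening: 0.368
time_s: 39.22
tcp_pos: [487.3, -5.1, 155.1]
tcp_rot: [-3.141, -0.0, 1.36]
ft_force: [-0.3, 0.3, -2.1]
opening: 0.364
438.8053809932051 273.3980272762625
delta [ 8.771e+00 -3.539e+00  6.000e-03] yaw units -3.060 (tool z down => sign flipped) tcp [487.3  -5.1 155.1] yaw 1.3597 f [-0.3  0.3 -2.1] op 0.364 t 39.23
```

```bash
python3 -m jog '[{"jaw":1,"delta_pos":[8.77,-3.54,0],"yaw":-3.06},{"jaw":1,"delta_pos":[8.77,-3.54,0],"yaw":-3.06},{"jaw":1,"delta_pos":[8.77,-3.54,0],"yaw":-3.06},{"jaw":1,"delta_pos":[8.77,-3.54,0],"yaw":-3.06},{"jaw":1,"delta_pos":[8.77,-3.54,0],"yaw":-3.06},{"jaw":1,"delta_pos":[8.77,-3.54,0],"yaw":-3.06},{"jaw":1,"delta_pos":[8.77,-3.54,0],"yaw":-3.06},{"jaw":1,"delta_pos":[8.77,-3.54,0],"yaw":-3.06},{"jaw":1,"delta_pos":[8.77,-3.54,1],"yaw":-3.06},{"jaw":1,"delta_pos":[8.77,-3.54,2],"yaw":-3.06},{"jaw":1,"delta_pos":[8.77,-3.54,2.2],"yaw":-3.06},{"jaw":1,"delta_pos":[8.77,-3.54,2.2],"yaw":-3.06}]'
python3 -m jog '[{"jaw":1,"delta_pos":[0,0,0],"yaw":0},{"jaw":1,"delta_pos":[0,0,0],"yaw":0}]'
python3 - <<'E'
from h import *
c,s=np.cos(.2166),np.sin(.2166)
move([451.7-63*s,214.8+63*c,73],1.787)
d=get_image("scene")
cv2.imwrite("pics/s1.png",cv2.resize(d["img"][190:310,260:360,::-1],(500,600),interpolation=cv2.INTER_CUBIC))
E
```

```text
time_s: 40.72
tcp_pos: [439.3, 274.0, 89.7]
tcp_rot: [-3.141, -0.0, 1.786]
ft_force: [0.2, -0.1, -3.0]
opening: 0.365
time_s: 40.98
tcp_pos: [439.3, 274.4, 90.3]
tcp_rot: [3.14, -0.0, 1.787]
ft_force: [0.1, -0.3, -3.7]
opening: 0.364
delta [ 0.069 -0.025  0.576] yaw units 0.000 (tool z down => sign flipped) tcp [439.3 274.4  90.3] yaw 1.787 f [ 0.1 -0.3 -3.7] op 0.364 t 40.98
```

View pics/s1.png

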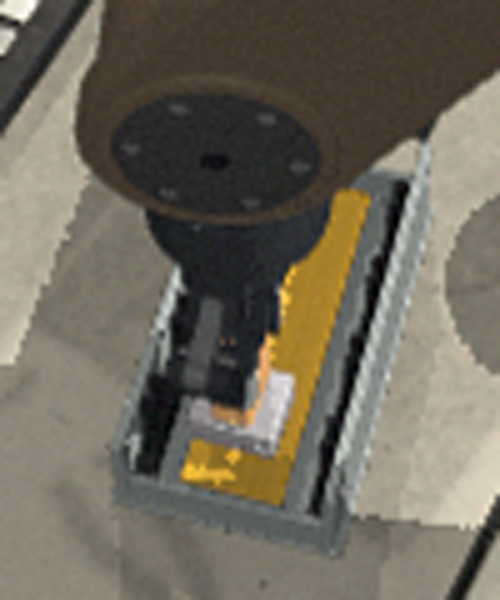

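The block hangs upright inside the cage over the strip's left end at crop (240,420), clear of the walls. I'll lower it in small steps and watch the force.

```bash
python3 -m jog '[{"jaw":1,"delta_pos":[0.07,0,0.3],"yaw":0},{"jaw":1,"delta_pos":[0.07,0,0.5],"yaw":0},{"jaw":1,"delta_pos":[0.07,0,0.55],"yaw":0},{"jaw":1,"delta_pos":[0.07,0,0.55],"yaw":0}]'
python3 -m jog '[{"jaw":1,"delta_pos":[0,0,0.1],"yaw":0},{"jaw":1,"delta_pos":[0,0,0.1],"yaw":0},{"jaw":1,"delta_pos":[0,0,0.1],"yaw":0}]'
python3 -m jog '[{"jaw":1,"delta_pos":[0,0,0.1],"yaw":0},{"jaw":1,"delta_pos":[0,0,0.1],"yaw":0},{"jaw":1,"delta_pos":[0,0,0.1],"yaw":0}]'
```

```text
time_s: 41.52
tcp_pos: [438.4, 276.4, 72.7]
tcp_rot: [-3.141, 0.0, 1.787]
ft_force: [0.2, 0.5, -3.3]
opening: 0.371
time_s: 41.9
tcp_pos: [438.7, 276.4, 70.0]
tcp_rot: [3.141, -0.0, 1.787]
ft_force: [0.8, 1.8, -1.7]
opening: 0.362
time_s: 42.28
tcp_pos: [438.7, 276.4, 67.0]
tcp_rot: [3.141, -0.0, 1.787]
ft_force: [1.3, 0.0, 0.4]
opening: 0.369
```

```bash
python3 -m jog '[{"jaw":1,"delta_pos":[0,0,0.03],"yaw":0},{"jaw":1,"delta_pos":[0,0,0.03],"yaw":0},{"jaw":1,"delta_pos":[0,0,0.03],"yaw":0}]'
python3 -m jog '[{"jaw":1,"delta_pos":[-0.0875,0,0],"yaw":0},{"jaw":1,"delta_pos":[-0.175,0,0],"yaw":0},{"jaw":1,"delta_pos":[-0.2625,0,0],"yaw":0},{"jaw":1,"delta_pos":[-0.35,0,0],"yaw":0},{"jaw":1,"delta_pos":[-0.4375,0,0],"yaw":0},{"jaw":1,"delta_pos":[-0.525,0,0],"yaw":0}]'
```

```text
time_s: 42.65
tcp_pos: [438.6, 276.4, 66.1]
tcp_rot: [3.141, -0.0, 1.787]
ft_force: [0.7, 0.8, 0.7]
opening: 0.365
time_s: 43.4
tcp_pos: [441.9, 260.8, 66.0]
tcp_rot: [-3.142, -0.0, 1.787]
ft_force: [-1.0, 2.3, 1.0]
opening: 0.367
```

Depth is about 4 mm (about 4 N) and steady, so I'll continue the stroke.

```bash
python3 -m jog '[{"jaw":1,"delta_pos":[-0.0875,0,0],"yaw":0},{"jaw":1,"delta_pos":[-0.175,0,0],"yaw":0},{"jaw":1,"delta_pos":[-0.2625,0,0],"yaw":0},{"jaw":1,"delta_pos":[-0.35,0,0],"yaw":0},{"jaw":1,"delta_pos":[-0.4375,0,0],"yaw":0},{"jaw":1,"delta_pos":[-0.525,0,0],"yaw":0},{"jaw":1,"delta_pos":[-0.6125,0,0],"yaw":0},{"jaw":1,"delta_pos":[-0.7,0,0],"yaw":0},{"jaw":1,"delta_pos":[-0.7875,0,0],"yaw":0},{"jaw":1,"delta_pos":[-0.875,0,0],"yaw":0},{"jaw":1,"delta_pos":[-0.9625,0,0],"yaw":0},{"jaw":1,"delta_pos":[-1.05,0,0],"yaw":0}]'
python3 -m jog '[{"jaw":1,"delta_pos":[-0.0875,0,0],"yaw":0},{"jaw":1,"delta_pos":[-0.175,0,0],"yaw":0},{"jaw":1,"delta_pos":[-0.2625,0,0],"yaw":0},{"jaw":1,"delta_pos":[-0.35,0,0],"yaw":0},{"jaw":1,"delta_pos":[-0.4375,0,0],"yaw":0},{"jaw":1,"delta_pos":[-0.525,0,0],"yaw":0},{"jaw":1,"delta_pos":[-0.6125,0,0],"yaw":0},{"jaw":1,"delta_pos":[-0.7,0,0],"yaw":0},{"jaw":1,"delta_pos":[-0.7875,0,0],"yaw":0},{"jaw":1,"delta_pos":[-0.875,0,0],"yaw":0},{"jaw":1,"delta_pos":[-0.9625,0,0],"yaw":0},{"jaw":1,"delta_pos":[-1.05,0,0],"yaw":0}]'
```

```text
time_s: 44.9
tcp_pos: [448.7, 230.1, 66.0]
tcp_rot: [3.142, -0.0, 1.787]
ft_force: [-0.5, 2.8, 1.5]
opening: 0.368
time_s: 46.4
tcp_pos: [455.5, 199.3, 66.0]
tcp_rot: [3.142, -0.0, 1.787]
ft_force: [-0.5, 2.2, 1.0]
opening: 0.367
```

```bash
python3 -m jog '[{"jaw":1,"delta_pos":[-0.0875,0,0],"yaw":0},{"jaw":1,"delta_pos":[-0.175,0,0],"yaw":0},{"jaw":1,"delta_pos":[-0.2625,0,0],"yaw":0},{"jaw":1,"delta_pos":[-0.35,0,0],"yaw":0},{"jaw":1,"delta_pos":[-0.4375,0,0],"yaw":0},{"jaw":1,"delta_pos":[-0.525,0,0],"yaw":0},{"jaw":1,"delta_pos":[-0.6125,0,0],"yaw":0},{"jaw":1,"delta_pos":[-0.7,0,0],"yaw":0},{"jaw":1,"delta_pos":[-0.7875,0,0],"yaw":0},{"jaw":1,"delta_pos":[-0.875,0,0],"yaw":0},{"jaw":1,"delta_pos":[-0.9625,0,0],"yaw":0},{"jaw":1,"delta_pos":[-1.05,0,0],"yaw":0}]'
python3 -m jog '[{"jaw":1,"delta_pos":[-0.0875,0,0],"yaw":0},{"jaw":1,"delta_pos":[-0.175,0,0],"yaw":0},{"jaw":1,"delta_pos":[-0.2625,0,0],"yaw":0},{"jaw":1,"delta_pos":[-0.35,0,0],"yaw":0},{"jaw":1,"delta_pos":[-0.4375,0,0],"yaw":0},{"jaw":1,"delta_pos":[-0.525,0,0],"yaw":0},{"jaw":1,"delta_pos":[-0.56,0,0],"yaw":0},{"jaw":1,"delta_pos":[-0.56,0,0],"yaw":0}]'
```

```text
time_s: 47.9
tcp_pos: [462.2, 168.5, 66.0]
tcp_rot: [3.142, -0.0, 1.787]
ft_force: [-1.0, 2.3, 0.7]
opening: 0.367
time_s: 48.9
tcp_pos: [465.9, 152.1, 66.0]
tcp_rot: [3.141, 0.0, 1.787]
ft_force: [-0.9, 0.5, 0.8]
opening: 0.364
```

```bash
python3 -m jog '[{"jaw":1,"delta_pos":[0.0875,0,0],"yaw":0},{"jaw":1,"delta_pos":[0.175,0,0],"yaw":0},{"jaw":1,"delta_pos":[0.2625,0,0],"yaw":0},{"jaw":1,"delta_pos":[0.35,0,0],"yaw":0},{"jaw":1,"delta_pos":[0.4375,0,0],"yaw":0},{"jaw":1,"delta_pos":[0.525,0,0],"yaw":0},{"jaw":1,"delta_pos":[0.6125,0,0],"yaw":0},{"jaw":1,"delta_pos":[0.7,0,0],"yaw":0},{"jaw":1,"delta_pos":[0.7875,0,0],"yaw":0},{"jaw":1,"delta_pos":[0.875,0,0],"yaw":0},{"jaw":1,"delta_pos":[0.9625,0,0],"yaw":0},{"jaw":1,"delta_pos":[1.05,0,0],"yaw":0}]'
python3 -m jog '[{"jaw":1,"delta_pos":[0.0875,0,0],"yaw":0},{"jaw":1,"delta_pos":[0.175,0,0],"yaw":0},{"jaw":1,"delta_pos":[0.2625,0,0],"yaw":0},{"jaw":1,"delta_pos":[0.35,0,0],"yaw":0},{"jaw":1,"delta_pos":[0.4375,0,0],"yaw":0},{"jaw":1,"delta_pos":[0.525,0,0],"yaw":0},{"jaw":1,"delta_pos":[0.6125,0,0],"yaw":0},{"jaw":1,"delta_pos":[0.7,0,0],"yaw":0},{"jaw":1,"delta_pos":[0.7875,0,0],"yaw":0},{"jaw":1,"delta_pos":[0.875,0,0],"yaw":0},{"jaw":1,"delta_pos":[0.9625,0,0],"yaw":0},{"jaw":1,"delta_pos":[1.05,0,0],"yaw":0}]'
```

```text
time_s: 50.4
tcp_pos: [459.0, 183.2, 66.0]
tcp_rot: [3.142, -0.0, 1.787]
ft_force: [0.4, -2.1, -0.3]
opening: 0.361
time_s: 51.9
tcp_pos: [452.2, 214.0, 66.0]
tcp_rot: [3.142, -0.0, 1.787]
ft_force: [-0.4, -2.3, 0.7]
opening: 0.366
```

```bash
python3 -m jog '[{"jaw":1,"delta_pos":[0.0875,0,0],"yaw":0},{"jaw":1,"delta_pos":[0.175,0,0],"yaw":0},{"jaw":1,"delta_pos":[0.2625,0,0],"yaw":0},{"jaw":1,"delta_pos":[0.35,0,0],"yaw":0},{"jaw":1,"delta_pos":[0.4375,0,0],"yaw":0},{"jaw":1,"delta_pos":[0.525,0,0],"yaw":0},{"jaw":1,"delta_pos":[0.6125,0,0],"yaw":0},{"jaw":1,"delta_pos":[0.7,0,0],"yaw":0},{"jaw":1,"delta_pos":[0.7875,0,0],"yaw":0},{"jaw":1,"delta_pos":[0.875,0,0],"yaw":0},{"jaw":1,"delta_pos":[0.9625,0,0],"yaw":0},{"jaw":1,"delta_pos":[1.05,0,0],"yaw":0}]'
```

```text
time_s: 53.4
tcp_pos: [445.5, 244.8, 66.0]
tcp_rot: [3.142, -0.0, 1.787]
ft_force: [0.3, -3.1, 0.9]
opening: 0.367
```

```bash
python3 -m jog '[{"jaw":1,"delta_pos":[0.0875,0,0],"yaw":0},{"jaw":1,"delta_pos":[0.175,0,0],"yaw":0},{"jaw":1,"delta_pos":[0.2625,0,0],"yaw":0},{"jaw":1,"delta_pos":[0.35,0,0],"yaw":0},{"jaw":1,"delta_pos":[0.4375,0,0],"yaw":0},{"jaw":1,"delta_pos":[0.525,0,0],"yaw":0},{"jaw":1,"delta_pos":[0.6125,0,0],"yaw":0},{"jaw":1,"delta_pos":[0.7,0,0],"yaw":0},{"jaw":1,"delta_pos":[0.7875,0,0],"yaw":0},{"jaw":1,"delta_pos":[0.875,0,0],"yaw":0},{"jaw":1,"delta_pos":[0.9625,0,0],"yaw":0},{"jaw":1,"delta_pos":[1.05,0,0],"yaw":0}]'
python3 -m jog '[{"jaw":1,"delta_pos":[0.05,0,0],"yaw":0},{"jaw":1,"delta_pos":[0.05,0,0],"yaw":0},{"jaw":1,"delta_pos":[0.05,0,0],"yaw":0},{"jaw":1,"delta_pos":[0.05,0,-0.2],"yaw":0},{"jaw":1,"delta_pos":[0.05,0,-1],"yaw":0},{"jaw":1,"delta_pos":[0.05,0,-2],"yaw":0},{"jaw":1,"delta_pos":[0.05,0,-3],"yaw":0},{"jaw":1,"delta_pos":[0.05,0,-3],"yaw":0}]'
python3 - <<'E'
from h import *
move([509.3,4.7,155],1.3607)
E
```

```text
time_s: 54.9
tcp_pos: [438.7, 275.5, 66.0]
tcp_rot: [-3.142, -0.0, 1.787]
ft_force: [2.1, -3.1, 0.1]
opening: 0.369
time_s: 55.9
tcp_pos: [439.0, 277.1, 157.7]
tcp_rot: [3.138, -0.001, 1.787]
ft_force: [-0.3, -0.2, -2.8]
opening: 0.368
delta [-9.371  0.341  0.082] yaw units 3.053 (tool z down => sign flipped) tcp [439.  277.1 157.7] yaw 1.787 f [-0.3 -0.2 -2.8] op 0.368 t 55.9
```

```bash
python3 -m jog '[{"jaw":1,"delta_pos":[-9.37,0.34,0],"yaw":3.05},{"jaw":1,"delta_pos":[-9.37,0.34,0],"yaw":3.05},{"jaw":1,"delta_pos":[-9.37,0.34,0],"yaw":3.05},{"jaw":1,"delta_pos":[-9.37,0.34,0],"yaw":3.05},{"jaw":1,"delta_pos":[-9.37,0.34,0],"yaw":3.05},{"jaw":1,"delta_pos":[-9.37,0.34,0],"yaw":3.05},{"jaw":1,"delta_pos":[-9.37,0.34,0],"yaw":3.05},{"jaw":1,"delta_pos":[-9.37,0.34,1],"yaw":3.05},{"jaw":1,"delta_pos":[-9.37,0.34,2.5],"yaw":3.05},{"jaw":1,"delta_pos":[-9.37,0.34,3.2],"yaw":3.05},{"jaw":1,"delta_pos":[-9.37,0.34,3.2],"yaw":3.05},{"jaw":1,"delta_pos":[-9.37,0.34,3.2],"yaw":3.05}]'
python3 - <<'E'
from h import *
move([509.3,4.7,51.4])
E
```

```text
time_s: 57.4
tcp_pos: [509.0, 5.1, 60.7]
tcp_rot: [3.141, -0.0, 1.362]
ft_force: [0.4, -0.4, -3.4]
opening: 0.367
delta [-0.011  0.014  0.309] tcp [509.    5.1  60.7] yaw 1.3622 f [ 0.4 -0.4 -3.4] op 0.367 t 57.4
```

```bash
python3 -m jog '[{"jaw":1,"delta_pos":[0,0,0.15],"yaw":0},{"jaw":1,"delta_pos":[0,0,0.25],"yaw":0},{"jaw":1,"delta_pos":[0,0,0.3],"yaw":0},{"jaw":1,"delta_pos":[0,0,0.3],"yaw":0},{"jaw":1,"delta_pos":[0,0,0.3],"yaw":0}]'
```

```text
time_s: 58.02
tcp_pos: [508.8, 4.4, 51.4]
tcp_rot: [3.141, -0.0, 1.361]
ft_force: [-1.5, 1.2, 5.8]
opening: 0.366
```

Contact. I'll release the block, rise and move aside.

```bash
python3 -m jog '[{"jaw":0.2,"delta_pos":[0,0,0],"yaw":0},{"jaw":0,"delta_pos":[0,0,0],"yaw":0},{"jaw":-0.4,"delta_pos":[0,0,0],"yaw":0},{"jaw":-0.4,"delta_pos":[0,0,0],"yaw":0},{"jaw":-0.4,"delta_pos":[0,0,0],"yaw":0},{"jaw":-0.4,"delta_pos":[0,0,-1],"yaw":0},{"jaw":-0.4,"delta_pos":[0,0,-2.5],"yaw":0},{"jaw":-0.4,"delta_pos":[0,0,-4],"yaw":0},{"jaw":-0.4,"delta_pos":[0,0,-5.5],"yaw":0},{"jaw":-0.4,"delta_pos":[0,0,-6],"yaw":0},{"jaw":-0.4,"delta_pos":[0,0,-6],"yaw":0}]'
python3 - <<'E'
from h import *
move([300,520,231])
E
```

```text
time_s: 59.4
tcp_pos: [508.8, 4.4, 231.3]
tcp_rot: [3.14, -0.0, 1.361]
ft_force: [-0.2, -0.4, -0.5]
opening: 0.695
delta [ 1.5362e+01 -1.0382e+01 -1.0000e-03] tcp [508.8   4.4 231.3] yaw 1.3612 f [-0.2 -0.4 -0.5] op 0.695 t 59.4
```

```bash
python3 -m jog '[{"jaw":-0.4,"delta_pos":[15.4,-10.4,0],"yaw":0},{"jaw":-0.4,"delta_pos":[15.4,-10.4,0],"yaw":0},{"jaw":-0.4,"delta_pos":[15.4,-10.4,0],"yaw":0},{"jaw":-0.4,"delta_pos":[15.4,-10.4,0],"yaw":0},{"jaw":-0.4,"delta_pos":[15.4,-10.4,0],"yaw":0},{"jaw":-0.4,"delta_pos":[15.4,-10.4,0],"yaw":0},{"jaw":-0.4,"delta_pos":[15.4,-10.4,0],"yaw":0},{"jaw":-0.4,"delta_pos":[15.4,-10.4,0],"yaw":0},{"jaw":-0.4,"delta_pos":[15.4,-10.4,0],"yaw":0},{"jaw":-0.4,"delta_pos":[15.4,-10.4,0],"yaw":0},{"jaw":-0.4,"delta_pos":[15.4,-10.4,0],"yaw":0},{"jaw":-0.4,"delta_pos":[15.4,-10.4,0],"yaw":0}]'
python3 - <<'E'
from h import *
s=get_image("scene")["img"][:,:,::-1];t=get_image("top")["img"][:,:,::-1]
cv2.imwrite("pics/f1.png",cv2.resize(s[90:310,220:440],(600,600),interpolation=cv2.INTER_CUBIC))
cv2.imwrite("pics/f2.png",cv2.resize(t[170:260,200:470],(800,267),interpolation=cv2.INTER_CUBIC))
E
```

```text
time_s: 60.9
tcp_pos: [300.2, 520.2, 230.4]
tcp_rot: [-3.141, 0.001, 1.36]
ft_force: [-0.9, 0.2, 0.1]
opening: 0.701
```

View pics/f1.png

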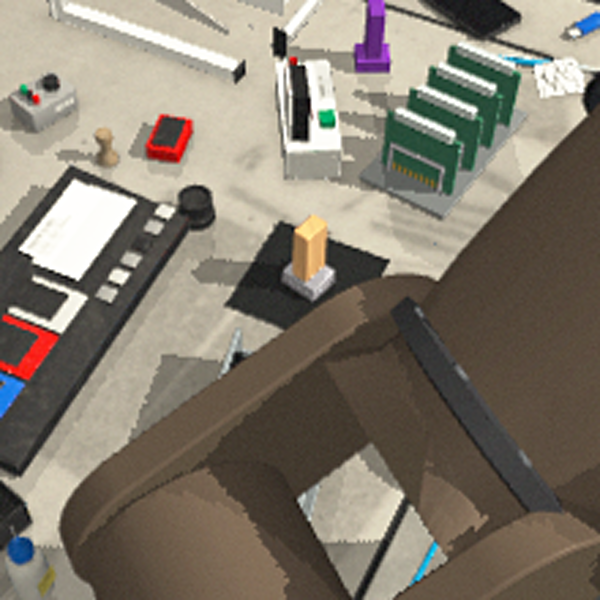

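View pics/f2.png

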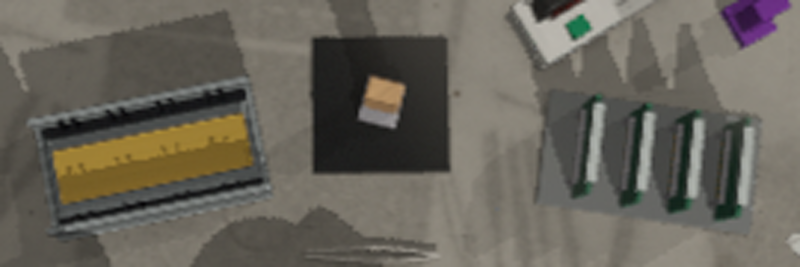

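The cage is empty. The four cards stand upright and level in the rack, at top crop (590,145) to (735,165). The block stands on the mat's middle at (382,103), and the flux bottle is upright. I'm handing in.

```bash
python3 -c "
from station import *
print(hand_in())"
```

```text
the job is handed in; nothing more can be done
None
```

I moved all four cards from the cage to the four rack slots. I then rubbed the strip with the block from the left end to the right and back, and stood the block upright in the middle of the mat. I handed in at about 61 s, with the gripper raised clear of everything.

- **Cards:** each one was pressed down until the wrist felt the rack's base plate (about 4 to 14 N). The last pictures show all four upright and level in the rack, and the cage empty.
- **Stroke:** the block's centre went from about +63 to -64 to +63 mm along the cage, within about 1 mm of the midline, at roughly 20 mm/s. By tool height the strip was pressed about 4 mm. The force readings gave 3 to 4.5 N against roughly 4 N expected; one reading early in the return, at about 2.6 N, would mean 2 to 3 mm. That is still within limits.
- **Block and bystanders:** the block stands within a few millimetres of the mat's centre by tool position. The flux bottle is upright and nothing else looks moved, but I did not check the relay closely.
- **Disagreements:** the two cameras differed by about 2 mm on the rack position. A rough scene-camera check of the block was about 8 mm off the top-camera fit. I used the top-camera values, and every grasp and insertion went in without noticeable side force. I saw no sign of the block being knocked aside.

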